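Pry open the board tester and hold the module in its slot

ROBOT

A 7-joint arm with a two-finger parallel gripper is mounted at the origin on the work surface. World frame = base frame: x ahead of the robot, y to its left, z up, the work surface at z = 0. Lengths are in m, angles in rad, forces in N, time in s.
With the tool pointing down it reaches from about 0.425 to 0.95 m from the base axis. Payload 16.7 kg.
Tool frame: the origin (TCP) lies on the centre line of the jaws, within the pads' length; the fingertips stand 14 mm ahead of it and the grasp point (between the pads) lies 5 mm behind it; z points along the fingers, y is the direction in which the jaws open and shut (so a half turn about z gives the same grasp; the last joint's range is limited). The gripper opens to 94 mm and grips with 3 to 60 N. Pads are 16 mm wide; open, the fingers measure 119 mm over their backs; the gripper's body (75 mm by 177 mm) begins 78 mm behind the grasp point.
Start: joints at [1.012, 0.426, 0.074, 1.606, -0.034, 1.111, -0.067], TCP at [0.268, -0.619, 0.219] pointing down, gripper open.
Joint ranges: [-2.85, 2.85], [-0.5, 2.14], [-1.23, 1.37], [0.21, 2.46], [-1.02, 4.16], [0.16, 2.05], [-2.73, 2.73]. Speed limits (rad/s): [1.89, 1.89, 2.39, 2.39, 3.01, 3.01, 3.01].

INTERFACE

Orientations are given as a 3x3 rotation matrix whose columns are the frame's x, y, z axes.
In Python, from plant import r gives the robot as it stands.
- The arm moves only by the shell command python3 -m crank 'ROWS'. ROWS is JSON, a list of rows, each a list of 7 numbers: the turn, a rotation vector about the tool's x, y, z in degrees, then the shift along the tool's x, y, z in m, then the opening, from 0 (shut) to 1 (fully open). In form: [[rx, ry, rz, x, y, z, grip], ...]. A call has exactly 5 rows; each row is the pose to reach, as a shift and turn from the pose commanded when the call began, along the tool's axes at that moment; what a row does not reach only later rows make up. A row lasts 1/8 s, in which the tool goes at most 62.5 mm and 10.7 degrees, less where a joint would pass 70% of its speed; a pose out of reach is approached as far as the arm can. A call with a gripper value outside its range is refused whole. The fingers move at their own pace and stop on an object; the grip force is fixed at half the most. Time passes only in rows, so rows that repeat a pose let the fingers close, or fill a call up. It gives the time, the measured TCP pose, the force and the opening at its end, in the units of the state.
- r.get_state(): the state, without advancing time (a new reading comes with each control period).
- r.get_image(name): name is "side" or "top" or "wrist"; returns a dict with "color" (384x512x3 uint8, red, green, blue), "K" (3x3 intrinsics, pixels), "k1" (the pictures are not rectified: a ray, as slopes to the right and down, at radius r is drawn at 1 + k1 r^2 times it, then the intrinsics apply), "R" (3x3) and "t" (3): a world point X has camera coordinates R X + t. Camera axes: x right, y down, z forward; pixel columns grow to the right and rows downward; lengths in m; the calibration is good to about 2 mm. A picture is of the moment at which its call begins. There is no depth.
- r.hand_in(): hands the job in, once; it reports no verdict.
The state is a dict: "time_s": time; "joint_pos": joint angles; "joint_velocities": joint speeds; "joint_torque": joint torques, N m; "ee_pos": TCP position; "orientation": TCP orientation; "ft_force": force on the tool from outside, world axes, zero at the start; "wrist_torque": the same for the moment, N m; "opening": opening from 0.0 (shut) to 1.0 (fully open).
Only numpy, scipy, OpenCV 4.12 (cv2) and the standard library are available. Lean on these libraries where they do the work, as an engineer would, in place of code of your own. Each camera call takes 0.05 s, during which the arm holds its last target. There are 200 camera calls.

TASK

Slip the blade of the pry tool under the front edge of the tester's hinged cover, lever the cover up and fold it back past upright with the tool (do not touch the cover with the fingers), then lay the tool down flat on the bench. Pick up the plug-in module, push its foot down through the slot in the tester until its collar sits on the tester's top against the spring contact, and finish while still gripping it and holding it pressed down there, because the spring lifts it out when it is let go. Leave everything else on the bench where it is.

Things in the scene. Friction and masses are not known exactly. Their poses are not given: they have to be found in the camera images.
- tester: Fixed aluminium box standing on the bench, 140 x 130 mm, 60 mm high (top at z = 60 mm). Origin on the bench, straight below the centre of its slot; x points from its front face (near the robot, x = -55 mm) to its back (x = +85 mm), y across, z up. The slot in its top is 58 mm along x and 18 mm along y, 50 mm deep. Hidden under the closed cover until that is opened.
- slot_mouth (a point): Centre of the slot's mouth, on the tester's top face, 60 mm above the bench; axes as the tester's.
- cover (a joint): Angle of the tester's grey metal cover, rad: 0 closed (level over the slot), pi/2 upright, stop 2.1 (leaning back); its front edge rises and goes back. 108 mm from hinge to front edge, 104 wide, 4 thick; closed, its underside is 68 mm above the bench, 8 mm over the tester's top. The stiff hinge (0.07 N m) stays where left; about 1 N at the front edge lifts it.
- cover_hinge (a point): Middle of the cover's hinge line, fixed on the tester at x = +55 mm from the slot's centre, 70 mm above the bench; the hinge line runs along the tester's y.
- cover_edge (a point): Middle of the cover's front edge, at its underside; moves with the cover. Closed: 53 mm in front of the slot's centre (2 mm behind the tester's front face), 68 mm above the bench. Strips under the cover's sides and front corners close the 8 mm gap below it, except for a notch here for a blade, 60 mm wide and 8 mm high.
- pry_tool: Loose pry tool on the bench: wooden handle 100 x 18 mm, 20 mm high; at its end a flat level steel blade 60 mm long, 12 wide, 2.5 thick, at mid-height of the handle (10 mm). Origin under the handle's centre, on its underside; x points from handle to blade (blade from x = 50 to 110 mm), z up. About 60 g.
- blade_tip (a point): Middle of the blade's tip edge: 110 mm ahead of the tool's origin and 10 mm above its underside.
- module: Loose plug-in module standing on the bench: grey foot 56 (x) x 16 (y) mm, 40 high, its lowest 4 mm tapered; white collar 66 x 26 from 40 to 46 mm high; white grip block 40 (x) x 16 (y) from 46 to 86 mm. Origin at the centre of the foot's underside, z up. Same either way round; its x lies along the tester's x in the slot. 80 to 170 g. The bigger module lying flat is not it.
- contact (a joint): How far the sprung contact bar inside the slot is pressed down, m: 0 free (its top 25 mm below the slot's mouth), 0.015 when the module's collar sits on the tester's top; stop at 0.018. It pushes up with 4 N when free and about 8 N at 0.015.
- tape: Yellow ring of tape, 60 mm across, 18 mm high, bystander; origin under its centre.
- driver: Screwdriver lying on the bench, bystander.
- cleaner: White closed bottle, 50 mm across, 130 mm high, bystander; origin under its centre.
- reel: Empty grey reel, 56 mm across, 40 mm high, bystander; origin under its centre.
- big_module: Larger grey module, about 140 x 50 x 22 mm, lying flat, bystander.
- screw_tray: Open grey tray with compartments, 120 x 90 x 22 mm, bystander; origin under its centre.
- mug: White mug, 76 mm across, 85 mm high, bystander; origin under its centre.

How it is judged:
On the way, in this order (a step that is already met when the one before it is completed fails the run):
1. the pry tool lifts the cover: they touch and the cover is more than 0.3 rad open (contact force between pry_tool and cover above 0.2 N and value of joint cover above 0.3 rad), for 0.05 s.
2. the cover is folded back past upright (more than 1.6 rad) (value of joint cover above 1.6 rad), for 0.2 s.
3. the tool lies on the bench, let go (height (world z) of pry_tool below 0.02 m and height (world z) of blade_tip below 0.03 m and linear speed of pry_tool below 0.03 m/s and contact force between the fingers and pry_tool below 0.1 N), for 0.2 s.
At the end, for the whole second after the job is handed in: Fingers hold the module (over 2 N) in the slot: upright within 0.12 rad, within 5 mm of centre, collar within 4 mm of the tester's top, contact bar pressed over 11 mm; cover open beyond 1.6 rad; pry tool flat on the bench (origin under 20 mm, blade tip under 30 mm) (value of joint cover above 1.6 rad and value of joint contact above 0.011 m and z of module in the frame of slot_mouth below -0.036 m and horizontal distance between module and slot_mouth below 0.005 m and angle between the x axis of module and the x axis of tester, either way round below 0.12 rad and angle between module's own z axis and vertical below 0.12 rad and contact force between the fingers and module above 2 N and linear speed of module below 0.02 m/s and height (world z) of pry_tool below 0.02 m and height (world z) of blade_tip below 0.03 m and linear speed of pry_tool below 0.03 m/s); the arm keeps its last pose, push and grip.
It fails at once if the fingers push the cover (more than 1 N) (contact force between the fingers and cover above 1 N).
It fails at once if a bystander is moved more than 30 mm (distance of any of tape, driver, cleaner, reel, big_module, screw_tray, mug from where it was at the start of the episode above 0.03 m).
It also fails if it takes over 72 s, if anything falls off the work surface, if the arm or the gripper's body presses on something with over 40 N, if the wrist force passes 120 N, or if a joint passes its speed limit or range.

## Working session

There is one attempt and no reset: what is moved stays moved. The work goes in short steps, Python scripts to look and compute and a shell command to move; the robot and the scene stay as the last step left them, time stands still between calls to the robot, and variables do not carry over. Pictures are saved under pics/ and viewed, about 8 in all and at most 12, crops included, and the job is handed in when it is done.

```bash
ls; mkdir -p pics; python3 - <<'E'
from plant import r
import cv2, numpy as np
np.set_printoptions(precision=4,suppress=True)
s=r.get_state(); print(s)
ims=[]
for n in ("top","side"):
    d=r.get_image(n); print(n,d["K"].tolist(),d["k1"],d["R"].tolist(),d["t"])
    cv2.imwrite(f"pics/{n}0.png",d["color"][:,:,::-1]); np.savez(f"pics/{n}0.npz",**d)
E
```

```text
pics
{'time_s': 0.0, 'joint_pos': array([ 1.0125,  0.4268,  0.0739,  1.6066, -0.0341,  1.1108, -0.0671]), 'joint_velocities': array([ 0.0013, -0.0006, -0.0004,  0.0005,  0.0006,  0.0004, -0.0004]), 'joint_torque': array([ -0.0017, -93.5824,   3.6653, -45.4195,  -0.0492,   0.0202,
         0.0002]), 'ee_pos': array([ 0.2681, -0.619 ,  0.2188]), 'orientation': array([[ 0.9176,  0.3975, -0.0006],
       [ 0.3975, -0.9176,  0.0012],
       [-0.0001, -0.0013, -1.    ]]), 'ft_force': array([ 0.2021, -0.118 ,  0.2757]), 'wrist_torque': array([0.0108, 0.0132, 0.0278]), 'opening': 0.9987074946126487}
top [[456.33477490948826, 0.0, 264.99292928582355], [0.0, 456.33477490948826, 190.92232082822238], [0.0, 0.0, 1.0]] -0.09267108065002909 [[0.030564465958749884, -0.9993141086004547, 0.020907553006883836], [-0.9908998845237823, -0.033037078454930056, -0.1304836016437229], [0.13108482853256279, -0.016729130259581407, -0.9912299954749891]] [-0.0319  0.5935  1.4799]
side [[497.4766697553116, 0.0, 259.8752552969623], [0.0, 497.4766697553116, 187.6871664180241], [0.0, 0.0, 1.0]] -0.16615758909733566 [[-0.7616265649927852, -0.6477465471721346, -0.018691873203834253], [-0.44531825489671206, 0.5441285362304794, -0.7110666550439718], [0.47076175221978017, -0.5332434216061678, -0.7028761099658382]] [0.4578 0.2993 1.6166]
```

View pics/top0.png

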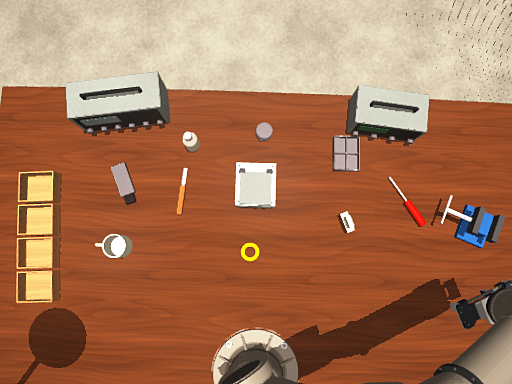

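View pics/side0.png

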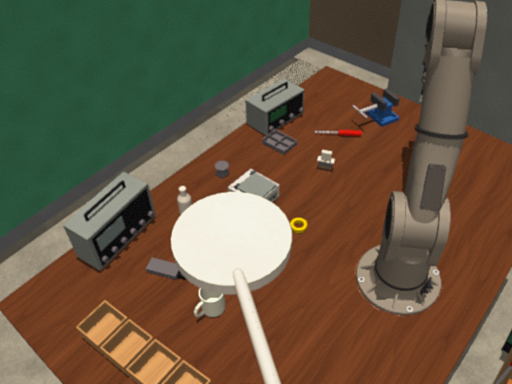

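The top view shows the tester at about (256,186), the pry tool with its handle at (180,213)–(183,187) and its blade to (185,168), and the module at (347,222). In the side view a lamp hides the tool. Next I'll get rough positions by casting rays.

```bash
cat > h.py <<'E'
import numpy as np, cv2
from plant import r
np.set_printoptions(precision=4,suppress=True)
def ray(d,uv):
    K=d["K"];k=float(d["k1"]);uv=np.atleast_2d(np.array(uv,float))
    p=np.stack([(uv[:,0]-K[0,2])/K[0,0],(uv[:,1]-K[1,2])/K[1,1]],1);q=p.copy()
    for _ in range(20): q=p/(1+k*(q**2).sum(1,keepdims=True))
    D=np.c_[q,np.ones(len(q))]@d["R"]; return -d["R"].T@d["t"],D
def onz(d,uv,z):
    C,D=ray(d,uv); return C+D*((z-C[2])/D[:,2])[:,None]
def proj(d,X):
    c=np.atleast_2d(X)@d["R"].T+d["t"];q=c[:,:2]/c[:,2:];q=q*(1+float(d["k1"])*(q**2).sum(1,keepdims=True))
    return q@d["K"][:2,:2].T+d["K"][:2,2]
def shot(n,f):
    d=r.get_image(n);np.savez(f"pics/{f}.npz",**d);cv2.imwrite(f"pics/{f}.png",d["color"][:,:,::-1]);return d
def totool(p,s=None):
    s=s or r.get_state();return s["orientation"].T@(np.array(p)-s["ee_pos"])
E
python3 - <<'E'
from h import *
d=np.load("pics/top0.npz");im=d["color"]
hsv=cv2.cvtColor(im,cv2.COLOR_RGB2HSV)
print("tool",onz(d,[[180,213],[183,186],[185,168]],.01))
print("tester top",onz(d,[[236,164],[276,163],[276,207],[236,207]],.06))
print("cover",onz(d,[[240,172],[274,205]],.072))
print("module",onz(d,[[347,222]],.0))
print("others",onz(d,[[190,148],[250,252],[264,131],[117,246],[123,183],[346,153],[407,200]],.0))
t=np.hstack([cv2.resize(im[y:y+60,x:x+50],(400,480),interpolation=cv2.INTER_CUBIC) for x,y in ((231,155),(160,160))])
cv2.imwrite("pics/c0.png",t[:,:,::-1])
w=shot("wrist","w0"); s=r.get_state()
C=-w["R"].T@w["t"]; print("cam in tool",s["orientation"].T@(C-s["ee_pos"]),(s["orientation"].T@w["R"].T))
print(w["K"],w["k1"])
E
```

```text
tool [[0.5136 0.2707 0.01  ]
 [0.6057 0.2654 0.01  ]
 [0.6679 0.262  0.01  ]]
tester top [[ 0.6781  0.086   0.06  ]
 [ 0.686  -0.0462  0.06  ]
 [ 0.5397 -0.0502  0.06  ]
 [ 0.5354  0.0804  0.06  ]]
cover [[ 0.6496  0.0713  0.072 ]
 [ 0.5448 -0.043   0.072 ]]
module [[ 0.5019 -0.2964  0.    ]]
others [[ 0.7404  0.2502  0.    ]
 [ 0.3909  0.0305  0.    ]
 [ 0.8096 -0.0037  0.    ]
 [ 0.3953  0.4803  0.    ]
 [ 0.6106  0.4745  0.    ]
 [ 0.7419 -0.2913  0.    ]
 [ 0.5842 -0.5059  0.    ]]
cam in tool [ 0.0666 -0.0014 -0.1659] [[-0.0009 -0.973  -0.2306]
 [ 1.     -0.001   0.0003]
 [-0.0005 -0.2306  0.973 ]]
[[270.2231   0.     253.0106]
 [  0.     270.2231 190.9445]
 [  0.       0.       1.    ]] -0.02184137529781086
```

View pics/c0.png

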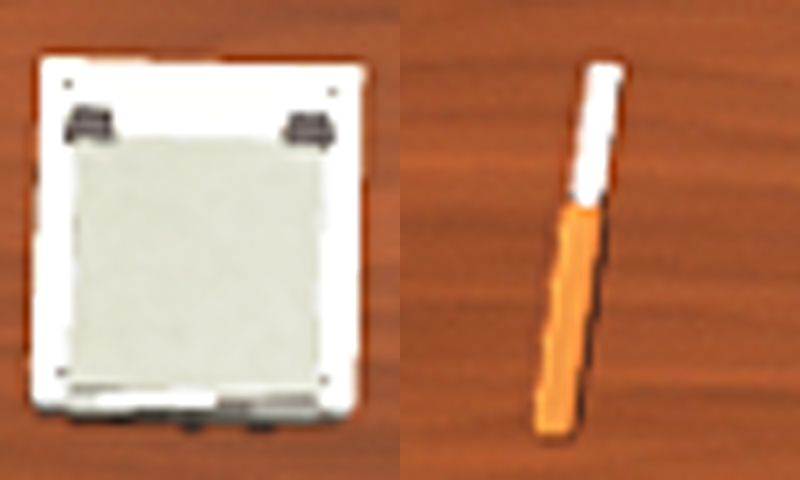

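The crop shows the closed cover over the tester, with the hinge blocks at its back. The tool's handle and blade run nearly along world +x. I'll move to a spot above and between the two for a wrist view.

```bash
python3 -m crank '[[0,0,0,0.04,-0.042,0,1],[0,0,0,0.08,-0.084,0,1],[0,0,0,0.12,-0.126,0,1],[0,0,0,0.16,-0.168,0,1],[0,0,0,0.2,-0.21,0,1]]'
python3 -m crank '[[0,0,0,0.04,-0.042,0,1],[0,0,0,0.08,-0.084,0,1],[0,0,0,0.12,-0.126,0,1],[0,0,0,0.16,-0.168,0,1],[0,0,0,0.2,-0.21,0,1]]'
python3 -m crank '[[0,0,5,0.04,-0.042,0,1],[0,0,10,0.08,-0.084,0,1],[0,0,15,0.12,-0.126,0,1],[0,0,20,0.16,-0.168,0,1],[0,0,24,0.2,-0.21,0,1]]'
python3 -m crank '[[0,0,0,0,0,0,1],[0,0,0,0,0,0,1],[0,0,0,0,0,0,1],[0,0,0,0,0,0,1],[0,0,0,0,0,0,1]]'
python3 - <<'E'
from h import *
d=shot("wrist","w1");cv2.imwrite("pics/w1v.png",cv2.resize(d["color"],(768,576),interpolation=cv2.INTER_CUBIC)[:,:,::-1])
s=r.get_state();print(s["joint_pos"])
E
```

```text
time_s: 0.78
ee_pos: [0.3687, -0.3453, 0.2195]
orientation: [[0.918, 0.397, 0.0], [0.397, -0.918, -0.0], [0.0, 0.0, -1.0]]
ft_force: [1.5, -0.2, 0.9]
opening: 1.002
time_s: 1.4
ee_pos: [0.4687, -0.0732, 0.2196]
orientation: [[0.918, 0.397, 0.0], [0.397, -0.918, -0.0], [0.0, 0.0, -1.0]]
ft_force: [-0.0, -1.8, 0.3]
opening: 1.0
time_s: 2.02
ee_pos: [0.5689, 0.1988, 0.2194]
orientation: [[1.0, -0.013, -0.0], [-0.013, -1.0, -0.0], [-0.0, 0.0, -1.0]]
ft_force: [0.7, -1.5, 0.1]
opening: 0.998
time_s: 2.65
ee_pos: [0.5685, 0.1965, 0.2197]
orientation: [[1.0, -0.011, 0.0], [-0.011, -1.0, -0.0], [0.0, 0.0, -1.0]]
ft_force: [0.8, -0.3, -0.1]
opening: 1.003
[-0.1075  0.3364 -0.4153  1.7541  0.1516  1.0822 -2.155 ]
```

View pics/w1v.png

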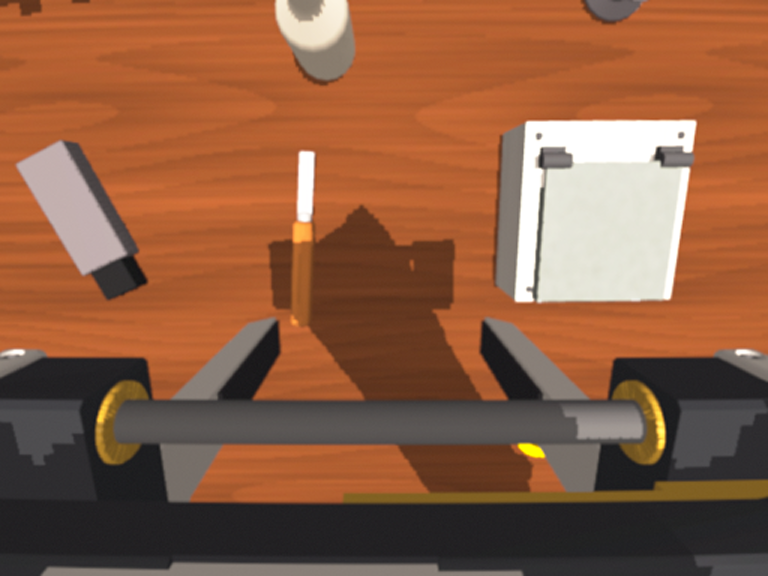

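The wrist view (1.5x) shows the blade from (307,152) to (304,221), the handle from there to (300,325), and the tester's top with corners near (526,121), (696,121), (671,300) and (515,300). Next I'll measure them with masks.

```bash
python3 - <<'E'
from h import *
d=np.load("pics/w1.npz");im=d["color"];hsv=cv2.cvtColor(im,cv2.COLOR_RGB2HSV)
m=((hsv[...,1]<60)&(hsv[...,2]>150)).astype(np.uint8)
def big(m,box):
    x0,y0,x1,y1=box;k=np.zeros_like(m);k[y0:y1,x0:x1]=m[y0:y1,x0:x1]
    c=max(cv2.findContours(k,cv2.RETR_EXTERNAL,cv2.CHAIN_APPROX_NONE)[0],key=cv2.contourArea);return c[:,0,:]
b=big(m,(190,95,220,155)); P=onz(d,b,.01125)[:,:2].astype(np.float32)
print("blade",cv2.minAreaRect(P),cv2.boundingRect(b),cv2.boxPoints(cv2.minAreaRect(P)))
vx=cv2.fitLine(P,cv2.DIST_L2,0,.01,.01).ravel();print(vx)
h=((hsv[...,0]>9)&(hsv[...,1]>205)&(hsv[...,0]<22)).astype(np.uint8)
hh=big(h,(190,140,215,222));P=onz(d,hh,.02)[:,:2].astype(np.float32);print("handle",cv2.minAreaRect(P),cv2.boundingRect(hh))
t=big(m,(325,70,480,210));P=onz(d,t,.06)[:,:2].astype(np.float32)
R=cv2.minAreaRect(P);print("tester",R,cv2.boxPoints(R))
Q=cv2.approxPolyDP(t,6,True)[:,0];print(Q.tolist(),onz(d,Q,.06))
print("hinges z.07",onz(d,np.array([[556,158],[676,156]])/1.5,.075),"cover corners",onz(d,np.array([[540,300],[670,300],[545,164],[685,164]])/1.5,.072))
E
```

```text
blade ((0.6390931606292725, 0.2637849450111389), (0.013842098414897919, 0.061037804931402206), 85.29373168945312) (198, 101, 12, 47) [[0.6081 0.2594]
 [0.6689 0.2544]
 [0.6701 0.2682]
 [0.6092 0.2732]]
[ 0.996  -0.0893  0.6399  0.2637]Traceback (most recent call last):
  File "<stdin>", line 11, in <module>
  File "<stdin>", line 6, in big
ValueError: max() iterable argument is empty
```

```bash
python3 - <<'E'
from h import *
d=np.load("pics/w1.npz");im=d["color"];hsv=cv2.cvtColor(im,cv2.COLOR_RGB2HSV)
m=((hsv[...,1]<60)&(hsv[...,2]>150)).astype(np.uint8)
def big(m,box):
    x0,y0,x1,y1=box;k=np.zeros_like(m);k[y0:y1,x0:x1]=m[y0:y1,x0:x1]
    c=max(cv2.findContours(k,cv2.RETR_EXTERNAL,cv2.CHAIN_APPROX_NONE)[0],key=cv2.contourArea);return c[:,0,:]
for y in (155,185,210): print(y,hsv[y,190:214,0].tolist(),hsv[y,190:214,2].tolist())
t=big(m,(325,70,480,210));P=onz(d,t,.06)[:,:2].astype(np.float32)
R=cv2.minAreaRect(P);print("tester",R,cv2.boxPoints(R))
Q=cv2.approxPolyDP(t,6,True)[:,0];print(Q.tolist(),onz(d,Q,.06))
print("hinges z.07",onz(d,np.array([[556,158],[676,156]])/1.5,.075),"cover corners",onz(d,np.array([[540,300],[670,300],[545,164],[685,164]])/1.5,.072))
print("handle L/R by eye", onz(d,np.array([[293,223],[314,223],[291,322],[310,322]])/1.5,.02))
E
```

```text
155 [11, 11, 11, 11, 11, 13, 16, 18, 19, 18, 18, 18, 18, 17, 16, 16, 15, 13, 12, 12, 11, 11, 11, 11] [169, 170, 168, 166, 178, 233, 254, 255, 254, 254, 254, 254, 254, 253, 252, 252, 248, 229, 173, 140, 153, 169, 171, 171]
185 [10, 10, 11, 11, 12, 12, 13, 13, 13, 13, 13, 13, 13, 13, 13, 12, 12, 12, 12, 11, 11, 11, 10, 10] [99, 100, 98, 105, 132, 161, 173, 172, 163, 158, 157, 162, 164, 163, 163, 155, 141, 119, 108, 103, 100, 100, 101, 101]
210 [11, 10, 11, 12, 12, 13, 12, 13, 12, 12, 12, 12, 13, 13, 13, 13, 12, 12, 11, 11, 11, 10, 10, 10] [172, 173, 174, 184, 205, 202, 176, 164, 162, 160, 160, 159, 158, 157, 151, 137, 121, 107, 101, 98, 98, 98, 99, 99]
tester ((0.6142757534980774, 0.020295601338148117), (0.1424044370651245, 0.13282443583011627), 0.15193314850330353) [[ 0.5429  0.0865]
 [ 0.5432 -0.0463]
 [ 0.6857 -0.0459]
 [ 0.6853  0.0869]]
[[463, 81], [351, 81], [343, 199], [355, 200], [361, 124], [359, 201], [445, 199], [459, 112], [435, 103], [460, 101]] [[ 0.6844 -0.0449  0.06  ]
 [ 0.6847  0.0849  0.06  ]
 [ 0.5458  0.0854  0.06  ]
 [ 0.5443  0.0702  0.06  ]
 [ 0.6369  0.0699  0.06  ]
 [ 0.543   0.0651  0.06  ]
 [ 0.5442 -0.0444  0.06  ]
 [ 0.65   -0.0455  0.06  ]
 [ 0.6602 -0.0153  0.06  ]
 [ 0.6624 -0.0448  0.06  ]]
hinges z.07 [[ 0.6568  0.0665  0.075 ]
 [ 0.6579 -0.0235  0.075 ]] cover corners [[ 0.5476  0.0688  0.072 ]
 [ 0.5462 -0.0378  0.072 ]
 [ 0.6528  0.0732  0.072 ]
 [ 0.6524 -0.0334  0.072 ]]
handle L/R by eye [[0.6074 0.2747 0.02  ]
 [0.6071 0.2559 0.02  ]
 [0.5144 0.2823 0.02  ]
 [0.5142 0.2642 0.02  ]]
```

Estimates: handle centre (0.559,0.271) with yaw −4.9°, tip (0.669,0.261), tester origin about (0.5995,0.020), and tester yaw near 0°. I'll grasp the handle 20 mm ahead of its centre.

```bash
python3 -m crank '[[0,0,2,0.005,-0.036,0.03,1],[0,0,4.2,0.010,-0.0725,0.06,1],[0,0,4.2,0.010,-0.0725,0.1,1],[0,0,4.2,0.010,-0.0725,0.13,1],[0,0,4.2,0.010,-0.0725,0.13,1]]'
python3 -m crank '[[0,0,0,0,0,0.03,1],[0,0,0,0,0,0.06,1],[0,0,0,0,0,0.073,1],[0,0,0,0,0,0.073,1],[0,0,0,0,0,0.073,1]]'
python3 - <<'E'
from h import *
d=shot("wrist","w2");s=r.get_state()
print(s["ee_pos"],np.degrees(np.arctan2(s["orientation"][1,0],s["orientation"][0,0])))
cv2.imwrite("pics/w2v.png",d["color"][:,:,::-1])
E
```

```text
time_s: 3.32
ee_pos: [0.578, 0.2689, 0.0876]
orientation: [[0.997, -0.083, -0.003], [-0.083, -0.997, -0.002], [-0.003, 0.002, -1.0]]
ft_force: [-0.5, 0.4, 0.3]
opening: 1.002
time_s: 3.95
ee_pos: [0.58, 0.2701, 0.018]
orientation: [[0.997, -0.083, 0.002], [-0.083, -0.997, 0.001], [0.002, -0.001, -1.0]]
ft_force: [0.3, -0.3, -0.5]
opening: 1.005
[0.58  0.27  0.018] -4.788602504664489
```

View pics/w2v.png

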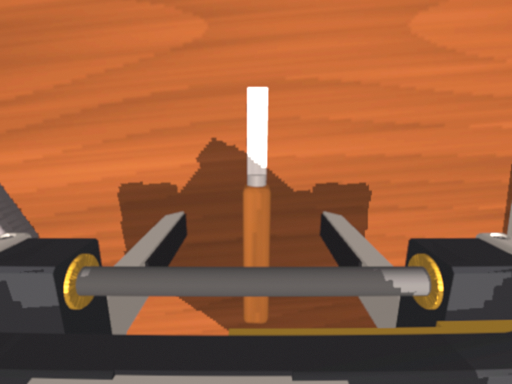

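The view shows the handle centred between the jaws, the blade straight ahead and its tip at (257,87). I'll close and lift.

```bash
python3 -m crank '[[0,0,0,0,0,0.001,0],[0,0,0,0,0,0.001,0],[0,0,0,0,0,0.001,0],[0,0,0,0,0,0.001,0],[0,0,0,0,0,0.001,0]]'
python3 -m crank '[[0,0,0,0,0,0.001,0],[0,0,0,0,0,0.001,0],[0,0,0,0,0,0.001,0],[0,0,0,0,0,-0.03,0],[0,0,0,0,0,-0.06,0]]'
python3 - <<'E'
from h import *
d=np.load("pics/w2.npz");s=r.get_state()
t=onz(d,[[257,87]],.01125)[0];print("tip before",t)
O=np.array([[0.997,-0.083,0],[-0.083,-0.997,0],[0,0,-1]]);print("tip in tool before",O.T@(t-[.58,.27,.017]))
d=shot("wrist","w3")
C,D=ray(d,[[257,87]])
hsv=cv2.cvtColor(d["color"],cv2.COLOR_RGB2HSV)
m=((hsv[...,1]<60)&(hsv[...,2]>150)).astype(np.uint8);m[:,:235]=0;m[:,280:]=0;m[200:]=0
n,l,st,c=cv2.connectedComponentsWithStats(m);i=1+st[1:,4].argmax();print(st[i],c[i],s["opening"],s["ee_pos"])
E
```

```text
time_s: 4.62
ee_pos: [0.5792, 0.2696, 0.0155]
orientation: [[0.997, -0.083, 0.0], [-0.083, -0.997, 0.0], [-0.0, -0.0, -1.0]]
ft_force: [0.6, 0.1, -0.5]
opening: 0.502
time_s: 5.25
ee_pos: [0.5789, 0.2695, 0.076]
orientation: [[0.997, -0.083, -0.001], [-0.083, -0.997, -0.0], [-0.001, 0.0, -1.0]]
ft_force: [0.4, 0.1, -0.5]
opening: 0.187
tip before [0.6692 0.2613 0.0113]
tip in tool before [0.0896 0.0013 0.0057]
[ 242   85   22  102 2082] [252.952  133.7137] 0.18706221228737202 [0.5789 0.2695 0.076 ]
```

Gripped: the opening corresponds to 17.6 mm, and the tip sits about 90 mm ahead of the TCP and 6 mm below it. I'll back off in x, then move across to face the cover's notch.

```bash
python3 -m crank '[[0,0,-1,-0.035,0.02,0,0],[0,0,-2,-0.07,0.045,0,0],[0,0,-3,-0.10,0.065,0,0],[0,0,-4.8,-0.132,0.091,0,0],[0,0,-4.8,-0.132,0.091,0,0]]'
python3 -m crank '[[0,0,0,0,0.04,0,0],[0,0,0,0,0.08,0,0],[0,0,0,0,0.12,0,0],[0,0,0,0,0.168,0.003,0],[0,0,0,0,0.168,0.006,0]]'
python3 -m crank '[[0,0,0,0,0,0,0],[0,0,0,0,0,0,0],[0,0,0,0,0,0,0],[0,0,0,0,0,0,0],[0,0,0,0,0,0,0]]'
python3 - <<'E'
from h import *
d=shot("wrist","w4");cv2.imwrite("pics/w4v.png",cv2.resize(d["color"],(768,576),interpolation=cv2.INTER_CUBIC)[:,:,::-1])
s=r.get_state();print(s["ee_pos"],s["orientation"],s["joint_pos"])
E
```

```text
time_s: 5.92
ee_pos: [0.4381, 0.188, 0.0755]
orientation: [[1.0, 0.0, -0.001], [0.0, -1.0, -0.002], [-0.001, 0.002, -1.0]]
ft_force: [0.1, 0.7, -0.6]
opening: 0.193
time_s: 6.55
ee_pos: [0.4405, 0.0189, 0.0694]
orientation: [[1.0, -0.005, 0.0], [-0.005, -1.0, -0.001], [0.0, 0.001, -1.0]]
ft_force: [-0.6, 0.5, -0.9]
opening: 0.187
time_s: 7.18
ee_pos: [0.4401, 0.0221, 0.0695]
orientation: [[1.0, 0.001, 0.0], [0.001, -1.0, 0.0], [0.0, -0.0, -1.0]]
ft_force: [-0.1, 0.5, 0.1]
opening: 0.186
[0.4402 0.0221 0.0695] [[ 1.      0.0006  0.0001]
 [ 0.0006 -1.      0.    ]
 [ 0.0001 -0.     -1.    ]] [ 0.1491  0.287  -0.39    2.2266  0.1773  0.6561 -1.9377]
```

View pics/w4v.png

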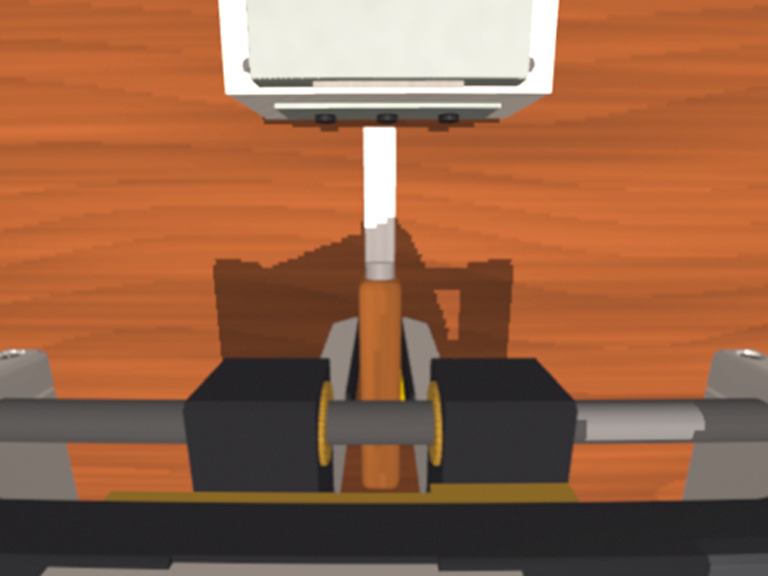

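The blade tip is at (380,127), facing the notch at about (313–463, 84) and level with the gap. I'll insert it.

```bash
python3 -m crank '[[0,0,0,0.008,0,0,0],[0,0,0,0.016,0,0,0],[0,0,0,0.024,0,0,0],[0,0,0,0.03,0,0,0],[0,0,0,0.03,0,0,0]]'
python3 -m crank '[[0,0,0,0.008,0,0,0],[0,0,0,0.016,0,0,0],[0,0,0,0.023,0,0,0],[0,0,0,0.023,0,0,0],[0,0,0,0.023,0,0,0]]'
python3 - <<'E'
from h import *
import math
# arc of tip about hinge (relative shifts in tool axes) for planning; contact radius 71mm, tip now at z .064, x .583
for a in range(0,121,10):
    t=math.radians(a);x=-.071*math.cos(t)+.071;z=.071*math.sin(t);print(a,round(x,4),round(-z,4))
E
```

```text
time_s: 7.85
ee_pos: [0.4705, 0.022, 0.0694]
orientation: [[1.0, 0.0, -0.0], [0.0, -1.0, 0.0], [-0.0, -0.0, -1.0]]
ft_force: [0.5, 0.2, -0.3]
opening: 0.187
time_s: 8.48
ee_pos: [0.4929, 0.022, 0.0694]
orientation: [[1.0, 0.0, -0.0], [0.0, -1.0, 0.0], [-0.0, -0.0, -1.0]]
ft_force: [0.1, -1.0, -0.1]
opening: 0.189
0 0.0 -0.0
10 0.0011 -0.0123
20 0.0043 -0.0243
30 0.0095 -0.0355
40 0.0166 -0.0456
50 0.0254 -0.0544
60 0.0355 -0.0615
70 0.0467 -0.0667
80 0.0587 -0.0699
90 0.071 -0.071
100 0.0833 -0.0699
110 0.0953 -0.0667
120 0.1065 -0.0615
```

```bash
python3 -m crank '[[0,0,0,0,0,-0.007,0],[0,0,0,0.001,0,-0.014,0],[0,0,0,0.003,0,-0.022,0],[0,0,0,0.006,0,-0.030,0],[0,0,0,0.0095,0,-0.038,0]]'
python3 - <<'E'
from h import *
d=shot("wrist","w5");d2=shot("side","s5")
a=cv2.resize(d["color"],(512,384))
b=cv2.resize(d2["color"][120:270,160:360],(512,384),interpolation=cv2.INTER_CUBIC)
cv2.imwrite("pics/c5.png",cv2.resize(np.hstack([a,b]),(800,300),interpolation=cv2.INTER_AREA)[:,:,::-1])
E
```

```text
time_s: 9.1
ee_pos: [0.5029, 0.0219, 0.1082]
orientation: [[1.0, 0.0, 0.0], [0.0, -1.0, 0.0], [0.0, -0.0, -1.0]]
ft_force: [0.2, -0.8, -2.3]
opening: 0.189
```

View pics/c5.png

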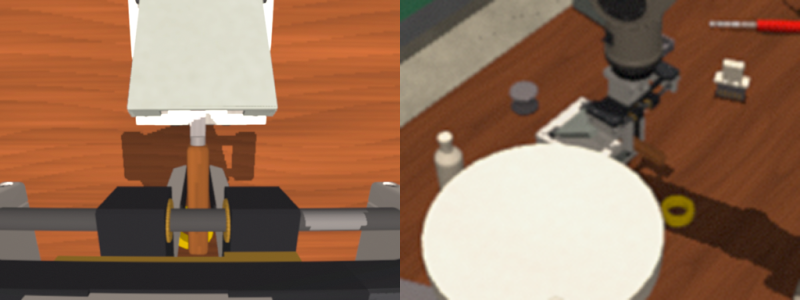

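The left half shows the cover lifting on the blade, with the blade still straight. Vertical force is −2.3 N. I'll follow the arc.

```bash
python3 -m crank '[[0,0,0,0.007,0,-0.010,0],[0,0,0,0.013,0,-0.017,0],[0,0,0,0.021,0,-0.023,0],[0,0,0,0.029,0,-0.028,0],[0,0,0,0.0375,0,-0.031,0]]'
python3 -m crank '[[0,0,0,0.010,0,-0.003,0],[0,0,0,0.020,0,-0.004,0],[0,0,0,0.030,0,-0.004,0],[0,0,0,0.040,0,-0.002,0],[0,0,0,0.050,0,0,0]]'
python3 -m crank '[[0,0,0,0.005,0,0.001,0],[0,0,0,0.010,0,0.003,0],[0,0,0,0.015,0,0.005,0],[0,0,0,0.015,0,0.005,0],[0,0,0,0.015,0,0.005,0]]'
python3 - <<'E'
from h import *
d=shot("wrist","w6");d2=shot("top","t6")
b=cv2.resize(d2["color"][140:230,200:320],(512,384),interpolation=cv2.INTER_CUBIC)
cv2.imwrite("pics/c6.png",cv2.resize(np.hstack([d["color"],b]),(800,300),interpolation=cv2.INTER_AREA)[:,:,::-1])
E
```

```text
time_s: 9.82
ee_pos: [0.5408, 0.022, 0.1388]
orientation: [[1.0, 0.0, 0.0], [0.0, -1.0, 0.0], [0.0, -0.0, -1.0]]
ft_force: [-2.0, 0.4, -0.5]
opening: 0.188
time_s: 10.45
ee_pos: [0.5907, 0.022, 0.1382]
orientation: [[1.0, 0.0, -0.0], [0.0, -1.0, 0.0], [-0.0, -0.0, -1.0]]
ft_force: [-0.2, 0.1, -1.8]
opening: 0.19
time_s: 11.08
ee_pos: [0.6021, 0.0219, 0.1321]
orientation: [[1.0, 0.001, -0.006], [0.001, -1.0, -0.001], [-0.006, 0.001, -1.0]]
ft_force: [-15.5, 1.0, 0.1]
opening: 0.191
```

View pics/c6.png

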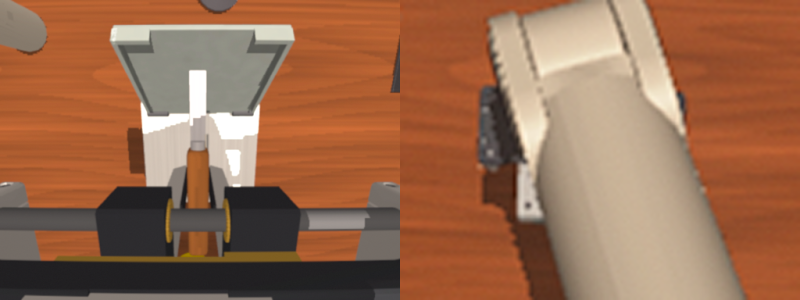

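The cover is leaning back against its stop (the −15 N reaction in x). I'll retract and carry the tool back to its own spot.

```bash
python3 -m crank '[[0,0,0,-0.02,0,0,0],[0,0,0,-0.05,0,0,0],[0,0,0,-0.08,0,0,0],[0,0,0,-0.11,0,0,0],[0,0,0,-0.135,0,0,0]]'
python3 -m crank '[[0,0,0,0,-0.04,0,0],[0,0,0,0,-0.09,0,0],[0,0,0,0,-0.14,0,0],[0,0,0,0,-0.19,0,0],[0,0,0,0,-0.245,0,0]]'
python3 -m crank '[[0,0,0,0.04,0,0,0],[0,0,0,0.08,0,0.03,0],[0,0,0,0.09,0,0.06,0],[0,0,0,0.09,0,0.06,0],[0,0,0,0.09,0,0.06,0]]'
python3 - <<'E'
from h import *
d=shot("wrist","w7");s=r.get_state();print(s["ee_pos"],s["orientation"])
hsv=cv2.cvtColor(d["color"],cv2.COLOR_RGB2HSV)
m=((hsv[...,1]<60)&(hsv[...,2]>150)).astype(np.uint8);m[:,:225]=0;m[:,290:]=0;m[200:]=0
n,l,st,c=cv2.connectedComponentsWithStats(m);i=1+st[1:,4].argmax();print(st[i],c[i])
# predicted tip row vs pitch, tip 60mm from handle front, grip pivot at TCP-ish
for p in (-15,-10,-5,0,5,10):
    a=np.radians(p);L=.090;v=np.array([L*np.cos(a),0,.0055+L*np.sin(a)]);print(p,proj(d,s["ee_pos"]+s["orientation"]@v))
cv2.imwrite("pics/w7v.png",d["color"][:,:,::-1])
E
```

```text
time_s: 11.8
ee_pos: [0.4692, 0.0219, 0.1336]
orientation: [[1.0, 0.0, 0.0], [0.0, -1.0, -0.0], [0.0, 0.0, -1.0]]
ft_force: [0.4, 0.9, -0.2]
opening: 0.192
time_s: 12.42
ee_pos: [0.4703, 0.2683, 0.1337]
orientation: [[1.0, -0.0, 0.001], [-0.0, -1.0, 0.0], [0.001, -0.0, -1.0]]
ft_force: [0.9, -0.2, -0.9]
opening: 0.192
time_s: 13.05
ee_pos: [0.5598, 0.2675, 0.0745]
orientation: [[1.0, 0.001, 0.0], [0.001, -1.0, 0.001], [0.0, -0.001, -1.0]]
ft_force: [-0.1, -0.4, -1.1]
opening: 0.191
[0.56   0.2676 0.075 ] [[ 1.      0.0009  0.0013]
 [ 0.0009 -1.      0.0008]
 [ 0.0013 -0.0008 -1.    ]]
[ 242   90   23  103 2094] [252.9924 139.0831]
-15 [[255.244  85.203]]
-10 [[255.1201  84.0087]]
-5 [[255.0052  84.2118]]
0 [[254.8993  85.6194]]
5 [[254.8023  88.0562]]
10 [[254.7138  91.3662]]
```

View pics/w7v.png

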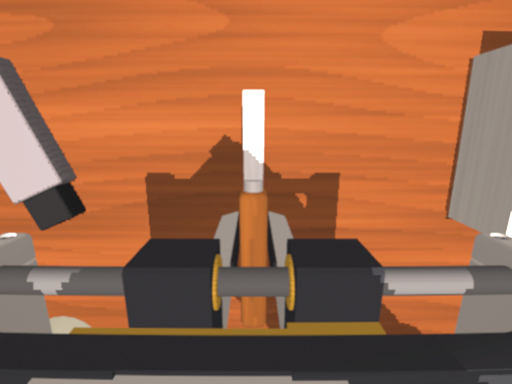

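The tool has slid back about 4 mm in the grip and is otherwise level, with the spot below clear. I'll lower and release.

```bash
python3 -m crank '[[0,0,0,0,0,0.02,0],[0,0,0,0,0,0.04,0],[0,0,0,0,0,0.053,0],[0,0,0,0,0,0.058,0],[0,0,0,0,0,0.058,0]]'
python3 -m crank '[[0,0,0,0,0,0.0005,0],[0,0,0,0,0,0.0005,0.5],[0,0,0,0,0,0.0005,0.5],[0,0,0,0,0,0.0005,0.5],[0,0,0,0,0,0.0005,0.5]]'
python3 -m crank '[[0,0,0,0,0,0,0.6],[0,0,0,0,0,0,0.6],[0,0,0,0,0,-0.03,0.6],[0,0,0,0,0,-0.09,0.6],[0,0,0,0,0,-0.15,0.6]]'
python3 -m crank '[[0,0,0,0,0.05,-0.02,0.6],[0,0,0,0,0.05,-0.05,0.6],[0,0,0,0,0.05,-0.08,0.6],[0,0,0,0,0.05,-0.08,0.6],[0,0,0,0,0.05,-0.08,0.6]]'
python3 - <<'E'
from h import *
d=shot("wrist","w8");s=r.get_state();print(s["ee_pos"],s["joint_pos"])
cv2.imwrite("pics/w8v.png",cv2.resize(d["color"],(768,576),interpolation=cv2.INTER_CUBIC)[:,:,::-1])
E
```

```text
time_s: 13.72
ee_pos: [0.5599, 0.267, 0.0152]
orientation: [[1.0, 0.0, -0.0], [0.0, -1.0, -0.0], [-0.0, 0.0, -1.0]]
ft_force: [-1.1, -0.4, -1.0]
opening: 0.188
time_s: 14.35
ee_pos: [0.5601, 0.267, 0.0151]
orientation: [[1.0, 0.0, 0.0], [0.0, -1.0, 0.0], [0.0, -0.0, -1.0]]
ft_force: [-0.7, -0.3, -0.2]
opening: 0.497
time_s: 14.98
ee_pos: [0.5597, 0.2669, 0.1665]
orientation: [[1.0, 0.001, -0.001], [0.001, -1.0, -0.0], [-0.001, 0.0, -1.0]]
ft_force: [0.2, -0.4, -0.3]
opening: 0.604
time_s: 15.6
ee_pos: [0.5598, 0.2168, 0.2445]
orientation: [[1.0, 0.0, -0.0], [0.0, -1.0, -0.0], [-0.0, 0.0, -1.0]]
ft_force: [-0.2, 0.3, -0.2]
opening: 0.597
[0.5596 0.2168 0.2441] [-0.0848  0.3233 -0.4883  1.7256  0.1649  1.1349 -2.1921]
```

View pics/w8v.png

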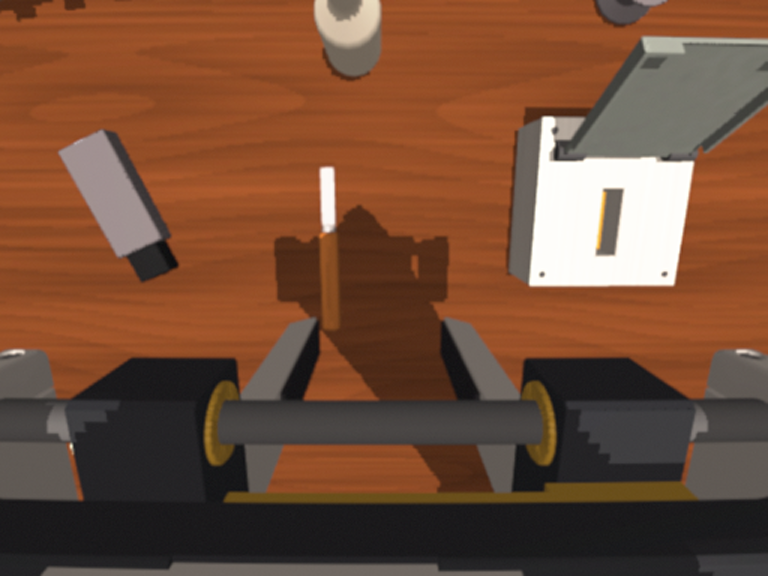

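The tool lies flat at (330,165–330), the cover is leaning back, and the slot is visible at (609,222). Next, a view over the slot and one over the module, measured by mask.

```bash
python3 -m crank '[[0,0,0,0,0.05,0,0.6],[0,0,0,0,0.10,0,0.6],[0,0,0,0,0.15,0,0.6],[0,0,0,0,0.197,0,0.6],[0,0,0,0,0.197,0,0.6]]'
python3 -m crank '[[0,0,0,0,0,0,0.6],[0,0,0,0,0,0,0.6],[0,0,0,0,0,0,0.6],[0,0,0,0,0,0,0.6],[0,0,0,0,0,0,0.6]]'
python3 -c 'from h import *
shot("wrist","w9")'
python3 -m crank '[[0,0,0,-0.02,0.06,0,0.6],[0,0,0,-0.04,0.12,0,0.6],[0,0,0,-0.06,0.18,0,0.6],[0,0,0,-0.075,0.24,0,0.6],[0,0,0,-0.09,0.3,0,0.6]]'
python3 -m crank '[[0,0,0,0,0,0,0.6],[0,0,0,0,0,0,0.6],[0,0,0,0,0,0,0.6],[0,0,0,0,0,0,0.6],[0,0,0,0,0,0,0.6]]'
python3 - <<'E'
from h import *
e=shot("wrist","w10");s=r.get_state();print(s["ee_pos"],s["joint_pos"])
d=np.load("pics/w9.npz")
cv2.imwrite("pics/c9.png",cv2.resize(np.hstack([d["color"][:230,120:390],e["color"][:230,120:390]]),(800,341),interpolation=cv2.INTER_CUBIC)[:,:,::-1])
E
```

```text
time_s: 16.27
ee_pos: [0.5597, 0.0159, 0.2439]
orientation: [[1.0, -0.005, -0.002], [-0.005, -1.0, -0.001], [-0.002, 0.001, -1.0]]
ft_force: [-0.5, 0.6, 0.6]
opening: 0.603
time_s: 16.9
ee_pos: [0.5601, 0.0202, 0.245]
orientation: [[1.0, 0.001, -0.0], [0.001, -1.0, 0.0], [-0.0, -0.0, -1.0]]
ft_force: [0.1, 0.9, 0.7]
opening: 0.6
time_s: 17.58
ee_pos: [0.4697, -0.2811, 0.2453]
orientation: [[1.0, 0.0, 0.001], [0.0, -1.0, -0.0], [0.001, 0.0, -1.0]]
ft_force: [1.0, 0.3, -0.4]
opening: 0.599
time_s: 18.2
ee_pos: [0.4707, -0.2786, 0.245]
orientation: [[1.0, 0.001, 0.0], [0.001, -1.0, 0.0], [0.0, -0.0, -1.0]]
ft_force: [0.4, -0.2, -0.0]
opening: 0.595
[ 0.4706 -0.2788  0.245 ] [ 0.6037  0.2048 -0.215   1.8534  0.0489  1.0885 -1.1993]
```

View pics/c9.png

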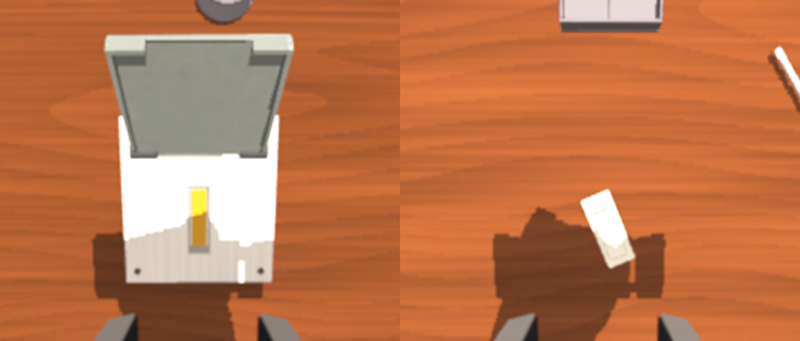

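The left half shows the slot at crop (189–209, 187–251). The right half shows the module's white collar with corners at about (583,200), (607,190), (634,260) and (612,267). I'll fit both.

```bash
python3 - <<'E'
from h import *
d=np.load("pics/w9.npz");e=np.load("pics/w10.npz")
def cs(m,box):
    x0,y0,x1,y1=box;k=np.zeros_like(m);k[y0:y1,x0:x1]=m[y0:y1,x0:x1]
    return max(cv2.findContours(k,cv2.RETR_EXTERNAL,cv2.CHAIN_APPROX_NONE)[0],key=cv2.contourArea)[:,0,:]
H=lambda im:cv2.cvtColor(im,cv2.COLOR_RGB2HSV).astype(int)
he=H(e["color"]);m=((he[...,1]<90)&(he[...,2]>120)).astype(np.uint8)
c=cs(m,(225,115,300,195));P=onz(e,c,.046)[:,:2].astype(np.float32);R=cv2.minAreaRect(P)
print("collar z.046",R,cv2.boxPoints(R)); print(cv2.fitLine(P,cv2.DIST_L2,0,.01,.01).ravel())
for y in (130,140,150,160,167): print(y,d["color"][y,243:266].tolist() if 0 else [int(sum(p)/3) for p in d["color"][y,243:266]],H(d["color"])[y,243:266,1].tolist())
print("col255",[int(sum(p)/3) for p in d["color"][120:180,254]])
hd=H(d["color"]);g=d["color"].mean(2)
w=((hd[...,1]<60)&(g>130)).astype(np.uint8)
c=cs(w,(195,100,310,195));P=onz(d,c,.06)[:,:2]
b=P[P[:,0]<P[:,0].min()+.004];print("tester front",b[:,0].mean(),b[:,1].min(),b[:,1].max(),np.polyfit(b[:,1],b[:,0],1))
for sgn in (1,-1):
    q=P[(P[:,0]>.56)&(P[:,0]<.64)&(sgn*(P[:,1]-.02)>.05)];print("side",q[:,1].mean(),np.degrees(np.arctan(np.polyfit(q[:,0],q[:,1],1)[0])))
E
```

```text
collar z.046 ((0.500529408454895, -0.28721538186073303), (0.06780659407377243, 0.02834380976855755), 22.65128517150879) [[ 0.4638 -0.2872]
 [ 0.4747 -0.3134]
 [ 0.5373 -0.2872]
 [ 0.5264 -0.2611]]
[ 0.9199  0.392   0.5013 -0.287 ]
130 [84, 84, 84, 84, 77, 62, 38, 19, 14, 14, 16, 16, 15, 14, 14, 24, 37, 34, 73, 84, 84, 84, 84] [0, 0, 0, 0, 7, 46, 123, 183, 198, 198, 195, 193, 195, 198, 198, 169, 115, 56, 6, 0, 0, 0, 0]
140 [84, 84, 84, 84, 77, 63, 43, 22, 16, 15, 15, 16, 15, 15, 16, 25, 40, 42, 76, 84, 84, 84, 84] [0, 0, 0, 0, 6, 34, 105, 173, 194, 196, 196, 194, 196, 196, 194, 166, 109, 50, 6, 0, 0, 0, 0]
150 [84, 77, 48, 17, 84, 1, 79, 50, 37, 39, 40, 40, 38, 38, 37, 55, 1, 6, 5, 39, 64, 82, 84] [1, 7, 24, 33, 35, 58, 101, 168, 205, 204, 205, 200, 202, 205, 206, 156, 81, 42, 34, 27, 15, 3, 0]
160 [38, 38, 36, 23, 1, 83, 76, 49, 38, 39, 39, 38, 37, 37, 42, 59, 81, 84, 2, 25, 37, 38, 38] [30, 30, 32, 33, 37, 60, 105, 169, 203, 202, 203, 203, 203, 206, 195, 146, 80, 39, 32, 33, 31, 30, 31]
167 [38, 37, 36, 22, 78, 56, 55, 56, 56, 55, 56, 56, 56, 57, 56, 56, 56, 62, 84, 26, 37, 37, 37] [30, 31, 31, 34, 34, 34, 35, 38, 38, 37, 37, 38, 40, 38, 40, 38, 35, 34, 35, 33, 31, 30, 31]
col255 [84, 84, 84, 84, 84, 71, 51, 54, 41, 22, 16, 15, 15, 16, 16, 16, 16, 16, 16, 15, 16, 16, 16, 14, 2, 54, 37, 40, 39, 39, 40, 39, 40, 38, 40, 39, 39, 38, 38, 38, 38, 38, 38, 38, 41, 48, 54, 56, 57, 60, 78, 16, 31, 34, 34, 34, 34, 34, 34, 34]
tester front 0.5451384813026361 -0.04390773441267587 0.08540004473128553 [-0.0094  0.5453]
side 0.08542787310232633 0.6531593492398602
side -0.04474177193985342 -1.0452850903151738<stdin>:10: RuntimeWarning: overflow encountered in scalar add
<stdin>:11: RuntimeWarning: overflow encountered in scalar add
```

```bash
python3 - <<'E'
from h import *
d=np.load("pics/w9.npz")
p=onz(d,[[254.3,125.4],[254.3,170.4],[247.5,148],[260.8,148]],.06);print(p,p[:2].mean(0),p[2:].mean(0))
E
python3 -m crank '[[0,0,-8,0.015,0.004,0.02,0.6],[0,0,-16,0.03,0.0084,0.04,0.6],[0,0,-22.7,0.03,0.0084,0.08,0.6],[0,0,-22.7,0.03,0.0084,0.1,0.6],[0,0,-22.7,0.03,0.0084,0.1,0.6]]'
python3 -m crank '[[0,0,0,0,0,0,0.6],[0,0,0,0,0,0,0.6],[0,0,0,0,0,0,0.6],[0,0,0,0,0,0,0.6],[0,0,0,0,0,0,0.6]]'
python3 - <<'E'
from h import *
e=shot("wrist","w11");s=r.get_state()
h=cv2.cvtColor(e["color"],cv2.COLOR_RGB2HSV);m=((h[...,1]<90)&(h[...,2]>120)).astype(np.uint8)
m[:80]=0;m[:,:200]=0;m[:,310:]=0;m[262:]=0
c=max(cv2.findContours(m,cv2.RETR_EXTERNAL,cv2.CHAIN_APPROX_NONE)[0],key=cv2.contourArea)[:,0,:];print(cv2.boundingRect(c))
P=onz(e,c,.046)[:,:2].astype(np.float32);print(cv2.minAreaRect(P),s["ee_pos"])
cv2.imwrite("pics/w11v.png",e["color"][:,:,::-1])
E
```

```text
[[0.6282 0.0197 0.06  ]
 [0.5708 0.0197 0.06  ]
 [0.5999 0.0285 0.06  ]
 [0.5999 0.0113 0.06  ]] [0.5995 0.0197 0.06  ] [0.5999 0.0199 0.06  ]
time_s: 18.88
ee_pos: [0.4997, -0.2871, 0.1437]
orientation: [[0.922, 0.386, -0.002], [0.386, -0.922, 0.001], [-0.002, -0.002, -1.0]]
ft_force: [0.6, 0.0, 1.1]
opening: 0.598
time_s: 19.5
ee_pos: [0.5005, -0.2876, 0.1451]
orientation: [[0.922, 0.386, 0.0], [0.386, -0.922, -0.0], [0.0, 0.0, -1.0]]
ft_force: [-0.3, 0.1, 0.2]
opening: 0.6
(241, 161, 28, 67)
((0.5000898241996765, -0.2876259684562683), (0.06904946267604828, 0.02660609595477581), 22.080595016479492) [ 0.5005 -0.2876  0.1451]
```

View pics/w11v.png

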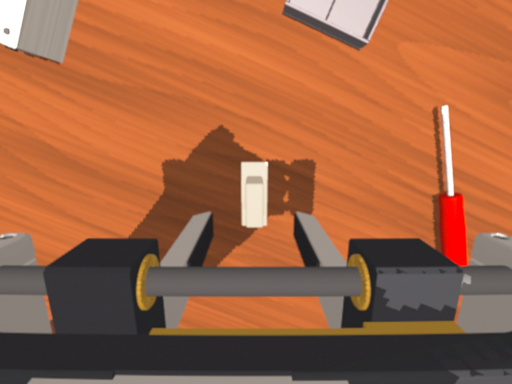

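The module is centred between the open jaws and aligned with them. Twelve pictures have now been viewed, so I'll use numbers only from here. I'll descend, grip, lift, and measure where the collar's front edge sits in the hand.

```bash
python3 -m crank '[[0,0,0,0,0,0.03,0.6],[0,0,0,0,0,0.06,0.6],[0,0,0,0,0,0.079,0.6],[0,0,0,0,0,0.079,0.6],[0,0,0,0,0,0.079,0]]'
python3 -m crank '[[0,0,0,0,0,0,0],[0,0,0,0,0,0,0],[0,0,0,0,0,0,0],[0,0,0,0,0,0,0],[0,0,0,0,0,0,0]]'
python3 - <<'E'
from h import *
s=r.get_state();print(s["ee_pos"],s["opening"])
def front(f,live,zc):
    e=shot("wrist",f) if live else np.load(f"pics/{f}.npz")
    h=cv2.cvtColor(e["color"],cv2.COLOR_RGB2HSV);m=((h[...,1]<90)&(h[...,2]>120)).astype(np.uint8)
    m[:80]=0;m[:,:220]=0;m[:,290:]=0;m[262:]=0
    c=max(cv2.findContours(m,cv2.RETR_EXTERNAL,cv2.CHAIN_APPROX_NONE)[0],key=cv2.contourArea)[:,0,:];b=cv2.boundingRect(c);print(b)
    return onz(e,[[b[0]+b[2]/2-.5,b[1]-.5]],zc)[0]
O=s["orientation"]
p=front("w11",0,.046);print("before",p,O.T@(p-[.5005,-.2876,.046]))
p=front("w12",1,.046);print("gripped",p,O.T@(p-s["ee_pos"]))
E
python3 -m crank '[[0,0,0,0,0,-0.03,0],[0,0,0,0,0,-0.06,0],[0,0,0,0,0,-0.1,0],[0,0,0,0,0,-0.1,0],[0,0,0,0,0,-0.1,0]]'
python3 - <<'E'
from h import *
s=r.get_state()
e=shot("wrist","w13")
h=cv2.cvtColor(e["color"],cv2.COLOR_RGB2HSV);m=((h[...,1]<90)&(h[...,2]>120)).astype(np.uint8)
m[:80]=0;m[:,:220]=0;m[:,290:]=0;m[262:]=0
c=max(cv2.findContours(m,cv2.RETR_EXTERNAL,cv2.CHAIN_APPROX_NONE)[0],key=cv2.contourArea)[:,0,:];b=cv2.boundingRect(c)
p=onz(e,[[b[0]+b[2]/2-.5,b[1]-.5]],s["ee_pos"][2]-.02)[0];print(b,s["opening"],s["orientation"].T@(p-s["ee_pos"]))
E
```

```text
time_s: 20.18
ee_pos: [0.501, -0.2878, 0.0669]
orientation: [[0.922, 0.386, 0.001], [0.386, -0.922, -0.0], [0.001, 0.001, -1.0]]
ft_force: [-0.4, 0.7, -0.5]
opening: 0.528
time_s: 20.8
ee_pos: [0.5005, -0.2876, 0.0662]
orientation: [[0.922, 0.386, 0.0], [0.386, -0.922, -0.0], [0.0, 0.0, -1.0]]
ft_force: [-1.0, -0.4, 3.7]
opening: 0.169
[ 0.5005 -0.2876  0.0662] 0.16863148381129203
(241, 161, 28, 67)
before [ 0.5324 -0.2745  0.046 ] [0.0345 0.0002 0.    ]
(220, 175, 70, 87)
gripped [ 0.5321 -0.2742  0.046 ] [ 0.0343 -0.0002  0.0202]
time_s: 21.48
ee_pos: [0.5001, -0.2874, 0.1654]
orientation: [[0.922, 0.386, -0.001], [0.386, -0.922, 0.0], [-0.0, -0.0, -1.0]]
ft_force: [-1.2, -1.0, -1.2]
opening: 0.166
(220, 175, 70, 87) 0.1659414389823326 [ 0.0343 -0.0002  0.02  ]
```

```bash
python3 -m crank '[[0,0,0,0.02,-0.024,0,0],[0,0,0,0.05,-0.058,0,0],[0,0,0,0.08,-0.093,0,0],[0,0,0,0.11,-0.128,0,0],[0,0,0,0.136,-0.159,0,0]]'
python3 -m crank '[[0,0,6,0.02,-0.024,0,0],[0,0,12,0.04,-0.047,0,0],[0,0,18,0.06,-0.07,0,0],[0,0,22.7,0.0735,-0.086,0,0],[0,0,22.7,0.0735,-0.086,0,0]]'
python3 -m crank '[[0,0,0,0,0,0,0],[0,0,0,0,0,0,0],[0,0,0,0,0,0,0],[0,0,0,0,0,0,0],[0,0,0,0,0,0,0]]'
python3 - <<'E'
from h import *
s=r.get_state();print(s["ee_pos"],s["orientation"],s["joint_pos"],s["opening"]);print("to go",totool([.599,.0199,.0]))
E
```

```text
time_s: 22.15
ee_pos: [0.5643, -0.0865, 0.1647]
orientation: [[0.922, 0.387, -0.002], [0.387, -0.922, 0.001], [-0.001, -0.001, -1.0]]
ft_force: [1.1, -0.5, -1.3]
opening: 0.165
time_s: 22.78
ee_pos: [0.5986, 0.0212, 0.1647]
orientation: [[1.0, 0.003, -0.002], [0.003, -1.0, 0.001], [-0.002, -0.001, -1.0]]
ft_force: [-0.9, 0.9, -1.4]
opening: 0.168
time_s: 23.4
ee_pos: [0.5991, 0.0192, 0.1661]
orientation: [[1.0, 0.0, 0.0], [0.0, -1.0, 0.0], [0.0, -0.0, -1.0]]
ft_force: [0.3, 0.4, -1.5]
opening: 0.17
[0.5991 0.0192 0.1661] [[ 1.      0.0002  0.0001]
 [ 0.0002 -1.      0.0001]
 [ 0.0001 -0.0001 -1.    ]] [ 0.1083  0.3747 -0.3108  1.8165  0.136   0.971  -1.8297] 0.17022206270445261
to go [-0.0001 -0.0007  0.1661]
```

```bash
python3 -m crank '[[0,0,0,0,-0.0005,0.012,0],[0,0,0,0,-0.0005,0.024,0],[0,0,0,0,-0.0005,0.036,0],[0,0,0,0,-0.0005,0.036,0],[0,0,0,0,-0.0005,0.036,0]]'
python3 -m crank '[[0,0,0,0,0,0.002,0],[0,0,0,0,0,0.004,0],[0,0,0,0,0,0.006,0],[0,0,0,0,0,0.008,0],[0,0,0,0,0,0.008,0]]'
python3 -c 'from h import *
s=r.get_state();print(s["ee_pos"],s["ft_force"],s["wrist_torque"],s["orientation"][:,2])'
```

```text
time_s: 24.02
ee_pos: [0.5992, 0.0199, 0.1301]
orientation: [[1.0, 0.0, 0.0], [0.0, -1.0, 0.0], [0.0, -0.0, -1.0]]
ft_force: [0.6, -0.1, -1.0]
opening: 0.17
time_s: 24.65
ee_pos: [0.5992, 0.0199, 0.1219]
orientation: [[1.0, 0.0, 0.0], [0.0, -1.0, 0.0], [0.0, -0.0, -1.0]]
ft_force: [1.1, 0.3, -1.9]
opening: 0.168
[0.5992 0.0199 0.1219] [ 1.0674  0.2542 -1.9453] [ 0.0438 -0.2286  0.0637] [ 0.0001  0.0001 -1.    ]
```

The foot is 4 mm below the mouth with no reaction, so it has entered the slot. I'll continue.

```bash
python3 -m crank '[[0,0,0,0,0,0.003,0],[0,0,0,0,0,0.006,0],[0,0,0,0,0,0.009,0],[0,0,0,0,0,0.012,0],[0,0,0,0,0,0.012,0]]'
python3 -m crank '[[0,0,0,0,0,0.003,0],[0,0,0,0,0,0.006,0],[0,0,0,0,0,0.009,0],[0,0,0,0,0,0.012,0],[0,0,0,0,0,0.012,0]]'
python3 -c 'from h import *
s=r.get_state();print(s["ee_pos"],s["ft_force"],s["wrist_torque"],s["orientation"][:,2],s["opening"])'
```

```text
time_s: 25.28
ee_pos: [0.5992, 0.0198, 0.1098]
orientation: [[1.0, 0.0, 0.0], [0.0, -1.0, 0.0], [0.0, -0.0, -1.0]]
ft_force: [3.1, 0.5, -2.2]
opening: 0.169
time_s: 25.9
ee_pos: [0.5992, 0.0199, 0.0979]
orientation: [[1.0, 0.0, 0.0], [0.0, -1.0, 0.0], [0.0, -0.0, -1.0]]
ft_force: [2.7, 0.3, 1.3]
opening: 0.167
[0.5992 0.0199 0.0979] [2.7172 0.2722 1.3131] [-0.0478 -0.8337  0.0582] [ 0.0002  0.0001 -1.    ] 0.1670580982993235
```

```bash
python3 -m crank '[[0,0,0,0.0004,0,0.003,0],[0,0,0,0.0004,0,0.006,0],[0,0,0,0.0004,0,0.009,0],[0,0,0,0.0004,0,0.011,0],[0,0,0,0.0004,0,0.011,0]]'
python3 -m crank '[[0,0,0,0,0,0.0005,0],[0,0,0,0,0,0.001,0],[0,0,0,0,0,0.0015,0],[0,0,0,0,0,0.0015,0],[0,0,0,0,0,0.0015,0]]'
python3 -c 'from h import *
s=r.get_state();print(s["ee_pos"],s["ft_force"],s["wrist_torque"],s["orientation"][:,2],s["opening"])'
```

```text
time_s: 26.52
ee_pos: [0.5994, 0.0199, 0.0868]
orientation: [[1.0, 0.0, -0.0], [0.0, -1.0, 0.0], [-0.0, -0.0, -1.0]]
ft_force: [-0.8, -0.1, 7.0]
opening: 0.167
time_s: 27.15
ee_pos: [0.5994, 0.0199, 0.0862]
orientation: [[1.0, 0.0, 0.0], [0.0, -1.0, -0.0], [0.0, 0.0, -1.0]]
ft_force: [-5.1, -1.5, 18.3]
opening: 0.169
[0.5994 0.0199 0.0862] [-5.0788 -1.5357 18.2657] [-0.0065  1.1215  0.0111] [ 0.     -0.0001 -1.    ] 0.16920025499169866
```

The force stepped from 7 to 18 N at exactly the expected height (TCP 0.0862), so the collar is seated. I'll hold for one call and run the last checks by number.

```bash
python3 -m crank '[[0,0,0,0,0,0,0],[0,0,0,0,0,0,0],[0,0,0,0,0,0,0],[0,0,0,0,0,0,0],[0,0,0,0,0,0,0]]'
python3 - <<'E'
from h import *
s=r.get_state();e=shot("wrist","w14");t=shot("top","t14");a=np.load("pics/top0.npz")["color"]
a13=np.load("pics/w13.npz")["color"]
# module unmoved in hand: match the block/collar patch of w13 in w14
T=cv2.cvtColor(a13[170:235,238:272],cv2.COLOR_RGB2GRAY);G=cv2.cvtColor(e["color"],cv2.COLOR_RGB2GRAY)
R=cv2.matchTemplate(G,T,cv2.TM_CCOEFF_NORMED)[160:181,228:249];print("module patch shift",np.array(np.unravel_index(R.argmax(),R.shape))-10,R.max())
h=cv2.cvtColor(t["color"],cv2.COLOR_RGB2HSV)
w=((h[...,1]<60)&(h[...,2]>150)).astype(np.uint8)
k=np.zeros_like(w);k[160:215,170:200]=w[160:215,170:200];c=max(cv2.findContours(k,0,1)[0],key=cv2.contourArea)
print("blade on bench",cv2.minAreaRect(onz(t,c[:,0],.011)[:,:2].astype(np.float32)))
# cover edge prediction (2.1 rad) in wrist view, row of the light cover edge
for th in (1.6,1.9,2.1):
    X=[.6545-.108*np.cos(th),.02,.07+.108*np.sin(th)];print(th,proj(e,X))
print("w14 column above module",e["color"].mean(2)[0:175:5,254].astype(int).tolist())
df=np.abs(t["color"].astype(int)-a.astype(int)).sum(2)
for n,x,y in (("tape",250,252),("cleaner",190,142),("reel",264,131),("big",123,183),("tray",346,153),("driver",407,200),("mug",117,246)): print(n,np.median(df[y-8:y+9,x-8:x+9]))
print(s["time_s"],s["ee_pos"],s["ft_force"],s["opening"])
E
```

```text
time_s: 27.78
ee_pos: [0.5994, 0.0199, 0.0862]
orientation: [[1.0, 0.0, 0.0], [0.0, -1.0, -0.0], [0.0, 0.0, -1.0]]
ft_force: [-4.3, -0.4, 18.8]
opening: 0.168
module patch shift [1 0] 0.59678876
blade on bench ((0.6175687909126282, 0.26764312386512756), (0.0584845133125782, 0.010237986221909523), 3.141672372817993)
1.6 [[257.3606 156.2009]]
1.9 [[257.3487  36.0457]]
2.1 [[257.0153 -27.8941]]
w14 column above module [133, 135, 134, 134, 134, 134, 131, 133, 132, 131, 131, 133, 132, 131, 131, 131, 131, 132, 131, 131, 130, 130, 132, 131, 131, 131, 131, 131, 130, 148, 250, 188, 189, 188, 188]
tape 129.0
cleaner 4.0
reel 7.0
big 4.0
tray 5.0
driver 4.0
mug 0.0
27.775 [0.5994 0.0199 0.0862] [-4.2694 -0.4424 18.8336] 0.16813588477685706
```

The cover fills the view up to row 0, so it is beyond 1.95 rad. The tape patch differs, though, possibly from the arm's shadow or the arm covering it, so I'll check by colour in the side view.

```bash
python3 - <<'E'
from h import *
u=shot("side","s14")
for f,n in (("side0","before"),("s14","now"),("top0","before"),("t14","now")):
    d=np.load(f"pics/{f}.npz");h=cv2.cvtColor(d["color"],cv2.COLOR_RGB2HSV)
    m=((h[...,0]>24)&(h[...,0]<34)&(h[...,1]>180)&(h[...,2]>60)).astype(np.uint8)
    p=np.argwhere(m);print(f,n,len(p),p.min(0) if len(p) else "",p.max(0) if len(p) else "", onz(d,[(p.min(0)+p.max(0))[::-1]/2],.009) if len(p) else "")
E
```

```text
side0 before 74 [218 291] [232 305] [[0.3951 0.0309 0.009 ]]
s14 now 40 [219 293] [232 305] [[0.3909 0.0305 0.009 ]]
top0 before 170 [243 241] [260 258] [[0.3925 0.0321 0.009 ]]
t14 now 52 [244 241] [259 252] [[0.3922 0.0421 0.009 ]]
```

The tape hasn't moved: it covers the same pixels in the side view and is only partly hidden in the top view. I'll hand in.

```bash
python3 -c 'from plant import r
print(r.hand_in()); s=r.get_state(); print(s["time_s"],s["ee_pos"],s["ft_force"],s["opening"])'
```

```text
the job is handed in; nothing more can be done
None
the job is handed in; nothing more can be done
```

I pried the cover open with the tool's blade, folded it back to its stop, and laid the tool flat near where it had been. The module is now in the slot, and I handed in at about 28 s while still gripping it and pressing it down. The hand-in reported no verdict.

**Last checks before handing in**
- **Module seating:** the tool point stopped at z = 86.2 mm, the height expected with the collar on the tester's top. The upward force jumped from 7 N to about 18 N there, against about 6 N expected from the spring alone.
- **Alignment:** the gripper was vertical, with its heading aligned to the tester. The module was within about 1 mm of the measured slot centre.
- **Grip:** the opening was still at the module's width. A picture match put the module within one pixel of where it first sat in the hand, but that match was weak (0.60).
- **Cover:** it filled the wrist view to the top edge, which puts it beyond about 1.95 rad.
- **Tool:** the top view shows the blade on the bench at (0.618, 0.268), full length and level. The tool slid back about 4 mm in the grip when the cover reached its stop.
- **Bystanders:** six of the seven looked unchanged from above. The tape's patch differed there because it is partly hidden, but the side view shows it in the same place within about 4 mm.

I viewed 12 pictures, which is the limit, so all checks after gripping the module were numerical only.

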